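# Find the release notch in a clay tub's rim and hold the vent tab down

## Robot

A 6-joint arm with a two-finger parallel gripper is mounted at the origin on the work surface. World frame = base frame: x ahead of the robot, y to its left, z up, the work surface at z = 0. Lengths are in m, angles in rad, forces in N, time in s.
With the tool pointing down it reaches from about 0.275 to 0.825 m from the base axis. Payload 4.9 kg.
Tool frame: the origin (TCP) lies at the very end of the fingers, on their centre line; the grasp point (between the pads) lies 19 mm behind it (bot.hold_point_z is the distance from the TCP to the grasp point, in m); z points along the fingers, y is the line along which they close (so a half turn about z gives the same grasp; the last joint's range is limited). The gripper opens to 85 mm and grips with 20 to 120 N. Pads are 22 mm wide; open, the fingers measure 114 mm over their backs; the gripper's body (76 mm by 85 mm) begins 54 mm behind the grasp point. The pads swing forward as they close: fully open they stand 13 mm farther back than shut.
Start: joints at [1.027, 0.326, -0.193, 1.052, 0, 1.437], TCP at [0.219, 0.504, 0.231] pointing down, gripper open.
Joint ranges: [-2.65, 2.65], [-0.97, 1.79], [-1.3, 1.35], [-1.93, 2.1], [-1.47, 1.37], [-3.14, 3.14]. Speed limits (rad/s): [2.57, 2.57, 3.14, 3.14, 3.14, 3.14].

## Interface

Orientations are given as a unit quaternion [w, x, y, z].
In Python, from rig import bot, solver, capture, camera_model, close_job gives the robot as it stands. Calls block until the motion is done:
- bot.move_to(position, orientation): joint-space move of the TCP to a pose.
- bot.line_to(position, rot=None, max_speed=0.15, threshold=None): straight line of the TCP; rot=None keeps the orientation; max_speed is the mean speed in m/s. With threshold (N) it stops when the force on the tool has changed by that much, and returns True; else False.
- bot.movej(angles): joint-space move.
- bot.grip(opening, grasp_force=None): finger opening in m; grasp_force is the grip in N (None keeps the last); returns when the fingers have stopped.
- bot.pause(seconds).
- solver.inverse_kinematics(position, orientation): joint angles nearest the present ones, or None.
- bot.get_state(): the state.
- capture(name): name is "scene" or "top" or "wrist"; returns the picture (420x560x3 uint8, red, green, blue); there is no depth.
- camera_model(name): a dict with "K" (3x3 intrinsics, pixels), "position" and "orientation" of the camera in the world; the wrist camera has in their place "T_tool_cam" (4x4, takes a point from camera to tool coordinates, whose origin is the TCP and whose axes are the flange's). Camera axes: x right, y up, looking along -z (the intrinsics and any distortion apply to the point x, -y, -z); pixel columns grow to the right and rows downward; lengths in m; the calibration is good to about 2 mm. A picture is of the moment at which its call begins: read the wrist's pose just before it. camera_model takes no time and is no camera call.
A pose or a line that the arm cannot do raises bot.IKError and nothing moves.
- close_job(): hands the job in; it is judged then, once.
The state is a dict: "time": time; "joint_pos": joint angles; "joint_vel": joint speeds; "effort": joint torques, N m; "eef_pos": TCP position; "tool_rot": TCP orientation; "ft_force": force on the tool from outside, world axes, zero at the start; "torque": the same for the moment, N m; "width": finger opening in m; "finger_force": force on a finger pad.
Only numpy, scipy, OpenCV 4.12 (cv2) and the standard library are available. Lean on these libraries where they do the work, as an engineer would, in place of code of your own. Each camera call takes 0.05 s, during which the arm holds its last target. There are 200 camera calls.

## Task

Vent the clay tub: with the fingers shut, touch the orange clip, then run a fingertip along the top edge of the green rim, either way round, until you find the notch, and press the black tab inside it fully down so that the red pin in the lid stands up. Do not lift, shift or turn the tub, leave the jar, glue bottle and mug alone, and finish while still holding the tab down.

Things in the scene. Friction and masses are not known exactly. Their poses are not given: they have to be found in the camera images.
- tub: Round white clay tub, 176 mm across, loose but heavy (2.6 to 4.3 kg with its lid; stays put under light touches), upright on the worktop. Origin: centre of its underside, z up; its -x axis points from its centre to the orange clip. The green rim on its lid does not turn when touched.
- rim_mid (a point): On the tub's axis, level with the top of the green rim, 120 mm above the worktop. The rim is a flat-topped ring of mean radius 86 mm, 16 mm wide; the grey lid plate inside it is 24 mm lower. It has one notch: a 50 mm gap along the rim, open inwards and outwards, with upright ends. Lids go on any way round: the notch's middle may be 70 to 290 degrees round from the clip; no pose tells it.
- clip: Orange clip that straddles the rim, fixed to the tub. Its pose is the tub's own (origin at the centre of the tub's underside); see clip_top for where it is.
- clip_top (a point): Centre of the top of the orange clip that straddles the rim, 122 mm above the worktop, 2 mm proud of the green rim, 26 mm along the rim and 20 mm radially, at 86 mm radius; fixed to the tub.
- tab (a joint): How far the black tab is pressed down, m: 0 up, 0.006 fully down. It sits in the notch's middle on the 86 mm radius, 40 mm along the rim, 14 mm radially, its top 8 mm below the rim's top; it goes straight down 6 mm against a spring (about 5 N at the bottom) and rises again if let go.
- pin (a joint): How far the red pin (14 mm across, in the middle of the lid plate) stands up, m: 0 at rest, its top 2 mm above the plate; it rises by twice the tab's travel, to 0.012.
- paint_jar: Bystander: jar with a yellow cap, 54 mm across, 70 mm tall, standing 160 to 190 mm from the tub's axis. Origin: centre of its underside.
- glue: Bystander: white bottle with a red cap, 44 mm across, 105 mm tall, standing 160 to 190 mm from the tub's axis. Origin: centre of its underside.
- mug: Bystander: blue mug, 72 mm across, 85 mm tall, its handle at its +y side, standing 160 to 195 mm from the tub's axis. Origin: centre of its underside.
Mind the look-alikes: they are no part of the job. There is more than one size of the tub; the job needs the largest.

How it is judged:
On the way, in this order (a step that is already met when the one before it is completed fails the run):
1. the orange clip is touched with the fingers (contact force between the fingers and clip above 0.5 N and value of joint tab below 0.001 m), for 0.02 s.
2. the fingers run in contact (over 1 N for 0.2 s) on the edge, more than 50 mm from the clip, with the tab not yet pressed (contact force between the fingers and tub above 1 N and horizontal distance between the grasp point and clip_top above 0.05 m and value of joint tab below 0.0005 m), for 0.2 s.
3. the tab in the notch is pressed down by the fingers (value of joint tab above 0.005 m and contact force between the fingers and tub above 0.5 N), for 0.2 s.
At the end, for the whole second after the job is handed in: The fingers are still pressing the tab: it is at least 4.5 mm down (of 6), the red pin at least 9 mm up, the fingers push on it with over 0.5 N; the tub stands upright and at rest within 20 mm of where it was, as do the jar, glue bottle and mug (value of joint tab above 0.0045 m and value of joint pin above 0.009 m and contact force between the fingers and tub above 0.5 N and distance of each of tub, paint_jar, glue, mug from where it was at the start of the episode below 0.02 m and angle between tub's own z axis and vertical below 0.05 rad and linear speed of tub below 0.02 m/s); the arm keeps its last pose, push and grip.
It fails at once if the tub is lifted or tipped (height (world z) of tub above 0.008 m or angle between tub's own z axis and vertical above 0.1 rad).
It fails at once if the tub is pushed or turned out of its place (20 mm at its middle or 30 mm at the clip) (distance of tub from where it was at the start of the episode above 0.02 m or distance of clip_top from where it was at the start of the episode above 0.03 m).
It fails at once if a bystander is shifted by 20 mm, lifted or knocked over (distance of any of paint_jar, glue, mug from where it was at the start of the episode above 0.02 m).
It also fails if it takes over 70 s, if anything falls off the work surface, if the arm or the gripper's body presses on something with over 40 N, if the wrist force passes 120 N, or if a joint passes its speed limit or range.

## Working session

There is one attempt and no reset: what is moved stays moved. The work goes in short steps, each a Python script; the robot and the scene stay as the last script left them, time stands still between calls to the robot, and variables do not carry over. Pictures are saved under pics/ and viewed, at most 10 in all, crops included, and the job is handed in when it is done.

```bash
ls; mkdir -p pics; python3 - <<'E'
from rig import *
import cv2
for n in("scene","top"):
    cv2.imwrite(f"pics/{n}0.png",capture(n)[:,:,::-1]); print(n,camera_model(n))
print(camera_model("wrist")); print(bot.get_state())
E
```

```text
pics
scene {'K': array([[466.5671623 ,   0.        , 274.89612039],
       [  0.        , 466.5671623 , 213.35484878],
       [  0.        ,   0.        ,   1.        ]]), 'position': array([1.00965025, 0.26403597, 0.79496534]), 'orientation': array([0.53080743, 0.162733  , 0.23470859, 0.79791812])}
top {'K': array([[483.78918166,   0.        , 267.62598127],
       [  0.        , 483.78918166, 200.26153869],
       [  0.        ,   0.        ,   1.        ]]), 'position': array([0.37048932, 0.06455079, 0.96169096]), 'orientation': array([ 0.75821936,  0.08688535, -0.07263878, -0.64208874])}
{'K': array([[342.8050169 ,   0.        , 278.81259206],
       [  0.        , 342.8050169 , 211.8117557 ],
       [  0.        ,   0.        ,   1.        ]]), 'T_tool_cam': array([[ 6.01229731e-04,  9.56822412e-01,  2.90672513e-01,
         7.47333301e-02],
       [ 9.99999819e-01, -5.66477479e-04, -2.03704412e-04,
         4.21618144e-04],
       [-3.02495148e-05,  2.90672583e-01, -9.56822580e-01,
        -1.43334168e-01],
       [ 0.00000000e+00,  0.00000000e+00,  0.00000000e+00,
         1.00000000e+00]])}
{'time': 0.1, 'joint_pos': array([ 1.02682244e+00,  3.26907068e-01, -1.93479207e-01,  1.05201720e+00,
       -7.46000427e-06,  1.43659240e+00]), 'joint_vel': array([-0.00079252, -0.00308458,  0.00311073, -0.00108936,  0.00109448,
       -0.00018435]), 'effort': array([ 3.75431964e-04, -4.44238472e+01,  2.63038284e+01,  7.86745688e-03,
       -1.33842200e-04, -1.28333329e-05]), 'eef_pos': array([0.2188367 , 0.50401341, 0.23056161]), 'tool_rot': array([-2.63774165e-04,  2.03454478e-01,  9.79084077e-01, -7.59059227e-04]), 'ft_force': array([-0.84946473, -0.10886562,  0.11259676]), 'torque': array([-0.06389343,  0.02607687, -0.02464614]), 'finger_force': 0.0, 'width': 0.08571987158123819}
```

View pics/top0.png

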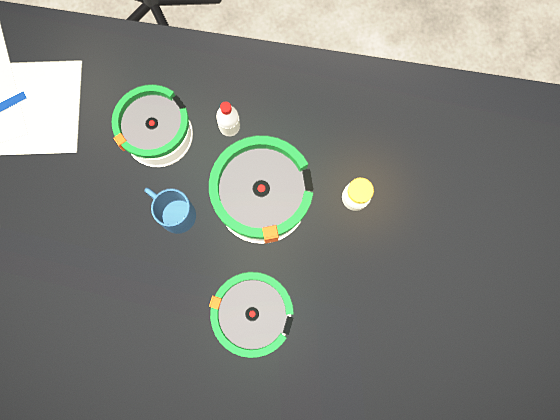

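View pics/scene0.png

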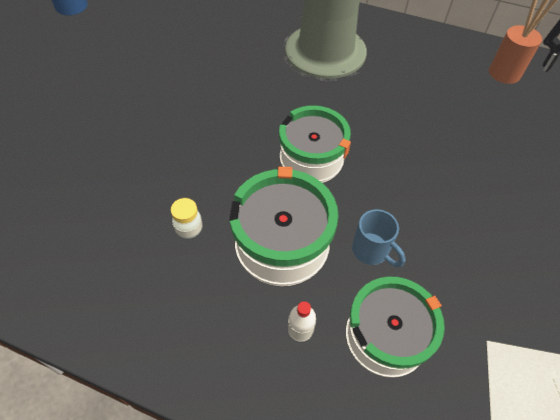

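The three tubs in the top view are at (261,188), (151,122) and (252,314). The one at (261,188) is widest, at about 104 px, so I choose it. Its clip is at (271,233), and a dark tab shows at (308,180). The jar is at (360,190), the glue bottle at (228,118) and the mug at (173,210).

```bash
cat > h.py <<'E'
import numpy as np, cv2
from rig import *
from scipy.spatial.transform import Rotation as R
def quat(q): return R.from_quat(np.r_[q[1:],q[0]])
def cam(n):
    m=camera_model(n)
    if n!="wrist": return m["K"],quat(m["orientation"]).as_matrix(),m["position"]
    s=bot.get_state(); T=m["T_tool_cam"]; Q=quat(s["tool_rot"]).as_matrix()
    return m["K"],Q@T[:3,:3],s["eef_pos"]+Q@T[:3,3]
def ray(c,uv,z):
    K,Q,p=c; uv=np.atleast_2d(uv).astype(float)
    d=np.c_[(uv[:,0]-K[0,2])/K[0,0],-(uv[:,1]-K[1,2])/K[1,1],-np.ones(len(uv))]@Q.T
    return p+d*((z-p[2])/d[:,2])[:,None]
def proj(c,X):
    K,Q,p=c; v=(np.asarray(X)-p)@Q; return np.array([K[0,2]-K[0,0]*v[0]/v[2],K[1,2]+K[1,1]*v[1]/v[2]])
def mask(img,lo,hi,near=None):
    m=cv2.inRange(cv2.cvtColor(img,cv2.COLOR_RGB2HSV),np.array(lo),np.array(hi))
    return m
def circ(P):  # circle through points, least squares
    s=np.linalg.lstsq(np.c_[2*P[:,:2],np.ones(len(P))],(P[:,:2]**2).sum(1),rcond=None)[0]
    return s[:2],np.sqrt(s[2]+s[:2]@s[:2])
def tubfind(c,img,guess):
    """guess: pixel of lid centre. -> centre, radius of green top (hull), clip azimuth"""
    n,l,st,ce=cv2.connectedComponentsWithStats(mask(img,(50,90,60),(85,255,255)))
    i=max(range(1,n),key=lambda k:st[k,4])
    h=cv2.convexHull(np.argwhere(l==i)[:,::-1].astype(np.int32))[:,0]
    P=ray(c,h,.12); ct,r=circ(P)
    for _ in range(3):
        e=abs(np.hypot(*(P[:,:2]-ct).T)-r); ct,r=circ(P[e<max(.003,np.median(e))])
    n,l,st,ce=cv2.connectedComponentsWithStats(mask(img,(5,150,120),(22,255,255)))
    C=ray(c,ce[1:],.122); k=[j for j in range(n-1) if st[j+1,4]>15 and abs(np.hypot(*(C[j,:2]-ct))-.086)<.02]
    return ct,r,[(C[j,:2],st[j+1,4]) for j in k]
DOWN=lambda psi: np.array([0,np.cos(psi/2),np.sin(psi/2),0])  # tool x at azimuth psi, z down
E
python3 - <<'E'
from h import *
img=capture("top"); c=cam("top"); print(tubfind(c,img,None))
for u in [(261,188),(308,180),(271,233)]: print(u,ray(c,u,.12))
ct=ray(c,(261,188),.1)[0,:2]
print(ct, np.degrees(quat(bot.get_state()["tool_rot"]).as_euler("xyz")))
for psi in np.radians([-180,-90,0,90]):
    q=DOWN(psi); print(psi,quat(q).as_matrix()[:,0].round(2),solver.inverse_kinematics(np.r_[ct,.35],q), solver.inverse_kinematics(np.r_[ct-[.1,0],.33],q))
E
```

```text
(array([0.58733455, 0.11469032]), np.float64(0.09481952432745272), [(array([0.49421078, 0.07912544]), np.int32(53))])
(261, 188) [[0.58236462 0.11325362 0.12      ]]
(308, 180) [[0.61098377 0.03217491 0.12      ]]
(271, 233) [[0.50474161 0.08219606 0.12      ]]
[0.58739914 0.11441088] [-1.79924901e+02 -1.02644728e-02  1.56523335e+02]
-3.141592653589793 [-1. -0.  0.] [0.06906777 0.37808893 0.18254881 1.37525621 0.         0.06906777] [ 0.08301883  0.1857274  -0.12767837  1.25739056  0.          0.08301883]
-1.5707963267948966 [ 0. -1.  0.] [ 0.06906777  0.37808893  0.18254881  1.37525621  0.         -1.50172856] [ 0.08301883  0.1857274  -0.12767837  1.25739056  0.         -1.4877775 ]
0.0 [1. 0. 0.] [ 0.06906777  0.37808893  0.18254881  1.37525621  0.         -3.07252488] [ 0.08301883  0.1857274  -0.12767837  1.25739056  0.         -3.05857383]
1.5707963267948966 [0. 1. 0.] [0.06906777 0.37808893 0.18254881 1.37525621 0.         1.6398641 ] [ 0.08301883  0.1857274  -0.12767837  1.25739056  0.          1.65381515]
```

```bash
python3 - <<'E'
from h import *
bot.move_to([.55,.114,.33],DOWN(np.pi*-1)); bot.grip(0)
c=cam("wrist"); img=capture("wrist"); print(bot.get_state()["eef_pos"],bot.get_state()["width"],bot.get_state()["time"])
ct,r,cl=tubfind(c,img,None); print(ct,r,cl)
np.save("w.npy",img); print(proj(c,np.r_[ct,.12]))
cv2.imwrite("pics/w1.png",img[:,:,::-1])
E
```

```text
[0.55002122 0.1139461  0.32999947] -7.635866492680579e-06 2.85
[0.5886142  0.11568205] 0.09510800122978266 [(array([0.50548729, 0.08482696]), np.int32(609))]
[279.77244402 216.95118222]
```

View pics/w1.png

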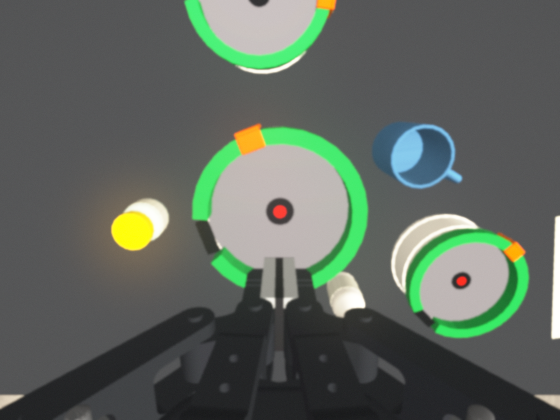

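This wrist view confirms the large tub. Its clip is at (250,139), the black tab in the rim gap is at (207,236), and the red pin is at (280,212). Next I compute the notch position and the clip's azimuth.

```bash
python3 - <<'E'
from h import *
c=cam("wrist"); img=np.load("w.npy")
print("pin",ray(c,(280,212),.1),"clip",ray(c,(250,139),.122))
ct=ray(c,(280,212),.1)[0,:2]
for C in (ct,np.array([.5882,.1152])):
  a=[]
  hsv=cv2.cvtColor(img,cv2.COLOR_RGB2HSV)
  row=""
  for d in range(0,360,3):
    u=np.round(proj(c,np.r_[C+.086*np.array([np.cos(np.radians(d)),np.sin(np.radians(d))]),.12])).astype(int)
    if not(0<=u[1]<420): row+="?";continue
    h,s,v=hsv[u[1],u[0]]; row+="g" if 50<h<85 and s>90 else "o" if h<25 and s>120 else "."
  print(row)
v=np.array([.5055,.0848])-C; print(np.degrees(np.arctan2(*v[::-1])))
t=ray(c,(207,236),.112)[0,:2]; print(t,np.hypot(*(t-C)),np.degrees(np.arctan2(*(t-C)[::-1])))
E
```

```text
pin [[0.589144   0.11597846 0.1       ]] clip [[0.50568714 0.0855982  0.122     ]]
.........ggggggggggggggggggggggggggggggggggggggggggggggggggggggg.ooooo.gggggggggggggggggggg..........ggggggggggg........
.........ggggggggggggggggggggggggggggggggggggggggggggggggggggggg.ooooogggggggggggggggggggggg.........ggggggggggg........
-159.8168896300867
[0.61378598 0.03379686] 0.08532944608853416 -72.55144266919389
```

```bash
cat >> h.py <<'E'
CT=np.array([.5885,.1155]); Q0=DOWN(np.radians(-163))
def at(d,z,r=.086): return np.r_[CT+r*np.array([np.cos(np.radians(d)),np.sin(np.radians(d))]),z]
def fz(): return bot.get_state()["ft_force"]
E
python3 - <<'E'
from h import *
bot.move_to(at(201,.16),Q0); bot.line_to(at(201,.132),max_speed=.05); bot.pause(.3); b=fz(); print("bias",b)
hit=bot.line_to(at(201,.117),max_speed=.015,threshold=2); bot.pause(.1)
s=bot.get_state(); print("clip",hit,s["eef_pos"],s["ft_force"]-b,s["time"])
z=s["eef_pos"][2]
bot.line_to(at(201,z+.012),max_speed=.05); bot.line_to(at(228,z+.008),max_speed=.08); bot.pause(.3); b=fz()
hit=bot.line_to(at(228,.114),max_speed=.015,threshold=2); bot.pause(.1)
s=bot.get_state(); print("rim",hit,s["eef_pos"],s["ft_force"]-b,s["time"])
np.save("bias.npy",b)
E
```

```text
bias [ 0.75881816  0.63741255 -0.27867467]
clip True [0.50811457 0.08469968 0.12206439] [-0.77307649 -0.22825382  5.61301436] 5.3833
rim True [0.53089694 0.05159752 0.12004097] [-0.45335135 -0.38382249  4.53752875] 7.55
```

```bash
python3 - <<'E'
from h import *
b=np.load("bias.npy"); z=bot.get_state()["eef_pos"][2]-.0002; miss=0
for d in np.arange(230,289,2.):
    bot.line_to(at(d,z),max_speed=.03); s=bot.get_state(); f=(s["ft_force"]-b)
    print(d,f.round(1),round(z,5),s["eef_pos"][2].round(5))
    if f[2]<.8: miss+=1
    else: miss=0
    if miss>=1 and d>270:   # check: low force in the expected gap
        if miss>=3: break
        continue
    if f[2]<2.5: z-=.0002
    elif f[2]>5: z+=.0002
    z=max(z,.1185)
print(s["time"])
E
```

```text
230.0 [-0.   0.2  3.3] 0.11984 0.12005
232.0 [-2.1  2.1  6.3] 0.11984 0.12001
234.0 [-1.4  0.6  4.9] 0.12004 0.12005
236.0 [-2.1  1.2  5.2] 0.12004 0.12004
238.0 [ 0.4 -0.7  0.9] 0.12024 0.12008
240.0 [-3.1  0.8  5.1] 0.12004 0.12005
242.0 [ 0.1 -0.6  0.6] 0.12024 0.12007
244.0 [-2.4  1.   3.2] 0.12004 0.12006
246.0 [-1.3  0.7  3.5] 0.12004 0.12009
248.0 [-0.8 -0.5  3.3] 0.12004 0.12007
250.0 [-1.2  0.5  3.1] 0.12004 0.12009
252.0 [-2.   0.2  4.4] 0.12004 0.12005
254.0 [-2.   0.4  4.4] 0.12004 0.12005
256.0 [-2.4 -0.6  4.5] 0.12004 0.12006
258.0 [-3.1  1.1  4.6] 0.12004 0.12005
260.0 [-3.2  0.7  4.7] 0.12004 0.12003
262.0 [-2.9 -0.5  4.2] 0.12004 0.12005
264.0 [-2.6 -0.2  4.4] 0.12004 0.12005
266.0 [-2.5 -0.3  5.2] 0.12004 0.12004
268.0 [ 0.4 -0.   0.8] 0.12024 0.1201
270.0 [-2.5 -0.8  4.9] 0.12004 0.12006
272.0 [-1.1 -0.2  3.2] 0.12004 0.12003
274.0 [-2.   1.1  2.9] 0.12004 0.11999
276.0 [-0.9 -0.6  1.8] 0.12004 0.11997
278.0 [-0.2  0.1  0.4] 0.11984 0.11965
280.0 [-0.1  0.5  0.1] 0.11984 0.11972
282.0 [-0.  -0.3 -0.7] 0.11984 0.11981
14.3167
```

The contact force dropped at 278°, which is where the notch edge should be, so the notch's middle is at about 287°. Pressing there.

```bash
python3 - <<'E'
from h import *
bot.line_to(at(287,.1205),max_speed=.03); bot.pause(.2); b=fz()
hit=bot.line_to(at(287,.1085),max_speed=.015,threshold=12); s=bot.get_state(); print(hit,s["eef_pos"],s["ft_force"]-b)
if not hit:
  for z in (.107,.1062,.1057,.1053):
    bot.line_to(at(287,z),max_speed=.01); bot.pause(.15); s=bot.get_state(); f=s["ft_force"]-b; print(z,s["eef_pos"],f)
    if f[2]>10: break
bot.pause(.5); s=bot.get_state(); print(s["eef_pos"],s["ft_force"]-b,s["time"])
i=capture("scene"); cv2.imwrite("pics/s2.png",cv2.resize(i[130:300,190:400],None,fx=3,fy=3)[:,:,::-1])
E
```

```text
False [0.61365678 0.03320836 0.10871581] [-1.97920428 -2.35162774  2.5142816 ]
0.107 [0.61367372 0.03321739 0.10709545] [-2.64806502 -0.99675547  3.94361947]
0.1062 [0.61371872 0.03317075 0.10634665] [-2.82369924 -2.3576743   5.16049608]
0.1057 [0.61376172 0.03317397 0.10593461] [-2.93531785 -1.31174759  5.55422991]
0.1053 [0.61378828 0.03313444 0.10577386] [-3.08593204 -2.01758755  6.81888349]
[0.61378621 0.03311717 0.10574241] [-3.72367353 -2.019634    5.87230949] 18.0167
```

View pics/s2.png

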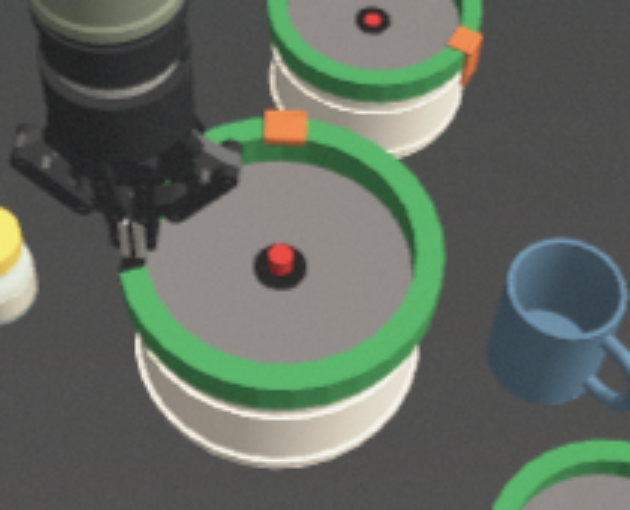

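The crop shows the fingers in the notch at (130,245) and the red pin standing up at (281,260). The tip is at 105.7 mm with about 6 N of push, so the tab is at the bottom of its travel, and the tub hasn't visibly moved. Handing in.

```bash
python3 -c "
from rig import *
print(close_job())"
```

```text
the job is handed in; nothing more can be done
None
```

I touched the clip, ran a fingertip along the rim to the notch, and handed in with the tab held fully down and the red pin up; the hand-in gave no verdict.

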